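Send the green sauce pot down the lever-lid rack and ease the lid shut

TASK

Let the pot of green sauce out of the two-lane rack: with the fingertips, press down the lever of the lane it waits in so that the clear lid lifts, and hold the lever down until the pot has slid to the front stop and lies still. Then let the lever come up slowly under the fingertips so that the lid eases shut without slamming, and take the hand away. Work the lid by its lever alone and do not touch the pots in the rack; the red pot stays where it is behind its shut lid, and do not push aside the things standing round the rack.

Things in the scene. Friction and masses are not known exactly. Their poses are not given: they have to be found in the camera images.
- rack: Fixed steel rack for sauce pots, 236 long, 141 wide, 150 high. Origin: centre of its underside; x from its low front (-x, towards the robot) to its high back, y to its left seen from the robot, z up. Two roller lanes, centre lines at y = +34.5 (left) and -34.5 mm (right), slope down to the front at 24 degrees. A waiting pot is at x = +4, z = 77 mm, leaning on its clear lid's front lip.
- rack_ledge_left (a point): Where the underside centre of a pot from the left lane comes to rest on the open pick-up ledge, against the 21 mm high front stop (rack x = -104, y = +34.5, z = 29 mm). Once the left lid is up by about 0.4 rad the pot slides the 118 mm from its waiting place to here by itself in under a second.
- rack_ledge_right (a point): The same for the right lane (rack y = -34.5 mm).
- pad_left (a point): Centre of the upper face of the level black finger pad (40 along the rack's x, 36 along its y, 8 thick) at the front end of the left lever, beside the rack's front left corner. Lever up: 165 mm in front of the rack's origin, 105 mm to its left, 122 mm above the table. Pressed straight down, with 2 to 4 N, it travels about 70 mm to its stop. Let go, it flies up, because the lid falls.
- pad_right (a point): The same for the right lever, 105 mm to the right of the rack's origin.
- lever_left: Left lever, an 8 mm steel bar along the rack's left side that works the left lid only, through a push rod. Origin: its pivot (rack x = -24, y = +79, z = 70 mm), 141 mm behind the pad; it turns about the rack's y, the pad going down 0.5 rad to the stop.
- lever_right: Right lever, likewise, on the rack's right side; works the right lid only.
- lid_left (a joint): Clear lid of the left lane (104x64 mm with a 43 mm front lip, 0.35 kg, hinged across the lane at its rear edge, 50 mm behind and 149 mm above the rack's origin), rad: 0 shut, grows as the lip rises, about 0.85 with the lever fully down (1.7 times the lever's angle). Nothing holds it open: with the lever let go it falls shut.
- lid_right (a joint): Clear lid of the right lane, likewise.
- sauce_pot_4: Lidded portion pot with GREEN sauce, 53 across, 36 high, 35 to 70 g; it waits in one of the two lanes. Its own whitish see-through cap looks pale green from above; the colour is strongest at its side, seen from the front through the clear lip. Origin: centre of its underside.
- sauce_pot_1: Lidded portion pot with RED sauce, same size, waiting in the other lane (pinkish from above). Origin: centre of its underside.
- rice_tub: white lidded food tub with rice, 103x144x56 mm; on the table, not part of the work. Origin: centre of its underside.
- pot_lid_2: round steel pot lid, 118 mm across; on the table, not part of the work. Origin: centre of its underside.
- steel_cup_3: steel portion cup, 68 across, 42 mm high; on the table, not part of the work. Origin: centre of its underside.
- sauce_pot_2: lidded portion pot with brown sauce, 53 across, 36 mm high; on the table, not part of the work. Origin: centre of its underside.
- timer: red and white kitchen timer, 62 across, 40 mm high; on the table, not part of the work. Origin: centre of its underside.
- steel_cup_4: steel portion cup, 60 across, 38 mm high; on the table, not part of the work. Origin: centre of its underside.

How it is judged:
By the outcome, as a careful person would: the job done as asked, in the order asked, and still so for the second after the job is handed in, with the robot touching nothing.
It also fails if it takes over 40 s, if anything falls off the work surface, if the arm or the gripper's body presses on something with over 40 N, if the wrist force passes 120 N, or if a joint passes its speed limit or range.

ROBOT

A 6-joint arm with a two-finger parallel gripper is mounted at the origin on a cart in front of the work surface, level with it; the furniture and walls round the work are solid. World frame = base frame: x ahead of the robot, y to its left, z up, the work surface at z = 0. Lengths are in m, angles in rad, forces in N, time in s.
With the tool pointing down it reaches from about 0.4 to 0.925 m from the base axis. Payload 3.4 kg.
Tool frame: the origin (TCP) lies on the centre line of the jaws, within the pads' length; the fingertips stand tips_ahead ahead of it and the grasp point (between the pads) lies 6 mm ahead of it (tips_ahead is the distance from the TCP to the fingertips, in m); z points along the fingers, y is the direction in which the jaws open and shut (so a half turn about z gives the same grasp; the last joint's range is limited). The gripper opens to 85 mm and grips with 20 to 120 N. Pads are 22 mm wide; open, the fingers measure 114 mm over their backs; the gripper's body (76 mm by 85 mm) begins 54 mm behind the grasp point. The pads swing forward as they close: fully open they stand 13 mm farther back than shut.
Start: joints at [-1.25, 0.307, 1.506, -0, 1.328, -0.073], TCP at [0.221, -0.531, 0.256] pointing down, gripper open.
Joint ranges: [-3.12, 3.12], [-1.05, 2.28], [0.14, 2.33], [-1.42, 4.57], [0.1, 2.73], [-2.68, 2.68]. Speed limits (rad/s): [2.57, 2.57, 3.14, 3.14, 3.14, 3.14].

INTERFACE

Orientations are given as a unit quaternion [w, x, y, z].
In Python, from cell import get_obs, capture, camera_info, job_done, find_in, silhouettes, tips_ahead gives the robot as it stands.
- The arm moves only by the tool apply_moves, never from a script. Its argument "commands" is a list of rows, each an object of numbers: "jaw": the gripper command: -1 is shut, 1 is fully open, values between are in proportion; "dx", "dy", "dz": the shift along the tool's x, y, z each as a share of 600 mm, from -1 to 1; "ax", "ay", "az": the turn, a rotation vector about the tool's x, y, z each as a share of 90 degrees, from -1 to 1. A call has 1 to 20 rows; each row shifts and turns the commanded pose from where the row before left it, along the tool's axes as they then stand; what a row does not reach is not made up. A row lasts 1/12 s, in which the tool goes at most 41.7 mm and 7.16 degrees, less where a joint would pass 70% of its speed; a pose out of reach is approached as far as the arm can. A call with a number of a shift or a turn outside -1 to 1 is refused whole. A call with a gripper value outside its range is refused whole. The fingers move at their own pace and stop on an object; "grip_force" is the grip in N (left out, the last holds). Time passes only in rows, so rows that do not move let the fingers close. It gives the time, the measured TCP pose, the force and the opening at its end, in the units of the state.
- get_obs(): the state, without advancing time (a new reading comes with each control period).
- capture(name): name is "scene" or "top" or "wrist"; returns the picture (480x640x3 uint8, blue, green, red); there is no depth.
- camera_info(name): a dict with "intrinsics" (3x3 intrinsics, pixels), "distortion" ([k1, k2, p1, p2, k3] as OpenCV has them; the pictures are not rectified), "pose" (4x4, takes a point from camera to world coordinates); the wrist camera has in their place "tool_from_camera" (4x4, takes a point from camera to tool coordinates, whose origin is the TCP and whose axes are the flange's). Camera axes: x right, y up, looking along -z (the intrinsics and any distortion apply to the point x, -y, -z); pixel columns grow to the right and rows downward; lengths in m; the calibration is good to about 2 mm. A picture is of the moment at which its call begins: read the wrist's pose just before it. camera_info takes no time and is no camera call.
- job_done(): hands the job in, once; it reports no verdict.
Trained networks look in the newest picture that a camera, given by its name, has taken for a name from the list of things; names that differ only in an ending like _2 or _b are one class to them, and where a whole thing is asked for, a point or a joint stands for the part that bears it (a point fixed in the world has none). Each returns a list of dicts, best first, with "conf" (0 to 1); they miss things now and then, are a little off and sometimes report something else, mostly with a low value. They report only what shows in the picture. A call takes as long as a camera call.
- find_in(camera, label): "point" ([x, y, z] in m, in the coordinates of the camera as it stood for that picture, good to about 4 mm: the middle of the surface that is visible of it).
- silhouettes(camera, label): "region" (480x640 bool, what is visible of it).
The state is a dict: "time": time; "joints": joint angles; "dq": joint speeds; "effort": joint torques, N m; "tool_pos": TCP position; "orientation": TCP orientation; "force": force on the tool from outside, world axes, zero at the start; "moment": the same for the moment, N m; "width": opening from 0.0 (shut) to 1.0 (fully open).
Only numpy, scipy, OpenCV 4.12 (cv2) and the standard library are available. Lean on these libraries where they do the work, as an engineer would, in place of code of your own. Each camera call takes 0.05 s, during which the arm holds its last target.

## Working session

There is one attempt and no reset: what is moved stays moved. The work goes in short steps, Python scripts to look and compute and a tool call to move; the robot and the scene stay as the last step left them, time stands still between calls to the robot, and variables do not carry over. Pictures are saved under pics/ and viewed, and the job is handed in when it is done.

Besides the shell and the picture viewer there is one more tool, called after ">>>" by a JSON object that holds its "name" and its "arguments". apply_moves: Moves the arm, as the interface text tells. Its arguments: {"type":"object","properties":{"commands":{"type":"array","items":{"type":"object","properties":{"jaw":{"type":"number"},"dx":{"type":"number","minimum":-1,"maximum":1},"dy":{"type":"number","minimum":-1,"maximum":1},"dz":{"type":"number","minimum":-1,"maximum":1},"ax":{"type":"number","minimum":-1,"maximum":1},"ay":{"type":"number","minimum":-1,"maximum":1},"az":{"type":"number","minimum":-1,"maximum":1}}}},"grip_force":{"type":"number"}},"required":["commands"]}

```bash
mkdir -p pics; ls; python3 - <<'E'
from cell import *
import cv2,numpy as np
o=get_obs();print(o)
print(tips_ahead if not callable(tips_ahead) else tips_ahead())
for n in("scene","top"):
    im=capture(n);cv2.imwrite(f"pics/{n}0.png",im)
    c=camera_info(n);print(n,c)
    P=np.array(c["pose"])
    for l in("rack","pad_left","pad_right","lever_left","lever_right","sauce_pot_4","sauce_pot_1"):
        for d in find_in(n,l)[:3]:
            print(l,round(d["conf"],2),np.round(P[:3,:3]@np.array(d["point"])+P[:3,3],4))
print(get_obs()["time"])
E
```

```text
pics
{'time': 0.0, 'joints': array([-1.24955117e+00,  3.07580459e-01,  1.50766787e+00,  7.44032466e-06,
        1.32838829e+00, -7.34826388e-02]), 'dq': array([ 0.00248332, -0.00052761,  0.0004271 ,  0.0021035 ,  0.00252485,
        0.0007709 ]), 'effort': array([ 2.27339983e-04, -4.57548201e+01, -2.51921028e+01, -2.44403179e-05,
        1.34853917e-02,  1.32101562e-05]), 'tool_pos': array([ 0.22090667, -0.53017946,  0.25537879]), 'orientation': array([-1.01460108e-03,  9.80586548e-01,  1.96084107e-01, -1.22698639e-04]), 'force': array([-0.30456431, -0.03628831, -0.70415845]), 'moment': array([0.01905706, 0.04134391, 0.00622535]), 'width': 0.9978995316013844}
0.025
scene {'intrinsics': array([[518.67472775,   0.        , 321.09919848],
       [  0.        , 518.67472775, 233.59160958],
       [  0.        ,   0.        ,   1.        ]]), 'distortion': array([0.02641638, 0.        , 0.        , 0.        , 0.        ]), 'pose': array([[-0.73839965,  0.40930446, -0.53594385, -0.17729003],
       [-0.67430268, -0.45879275,  0.57864074,  0.77508443],
       [-0.00904692,  0.7886565 ,  0.
[... 774 characters left out ...]
]]), 'distortion': array([0.03979618, 0.        , 0.        , 0.        , 0.        ]), 'pose': array([[ 0.00577223,  0.99294002, -0.11847702,  0.41887591],
       [-0.9998611 ,  0.00758338,  0.01484184, -0.01017283],
       [ 0.01563552,  0.1183749 ,  0.99284587,  1.09351448],
       [ 0.        ,  0.        ,  0.        ,  1.        ]])}
rack 0.65 [0.5881 0.0597 0.1095]
pad_left 0.9 [0.4967 0.1864 0.123 ]
pad_left 0.54 [0.5861 0.0579 0.112 ]
pad_right 0.66 [ 0.4465 -0.0073  0.1237]
lever_left 0.74 [0.4982 0.1908 0.1212]
lever_right 0.76 [ 0.4384 -0.0045  0.1199]
lever_right 0.43 [0.6181 0.3137 0.039 ]
sauce_pot_4 0.96 [ 0.3653 -0.1985  0.0359]
sauce_pot_1 0.96 [ 0.3653 -0.1985  0.0359]
0.8
```

View pics/scene0.png

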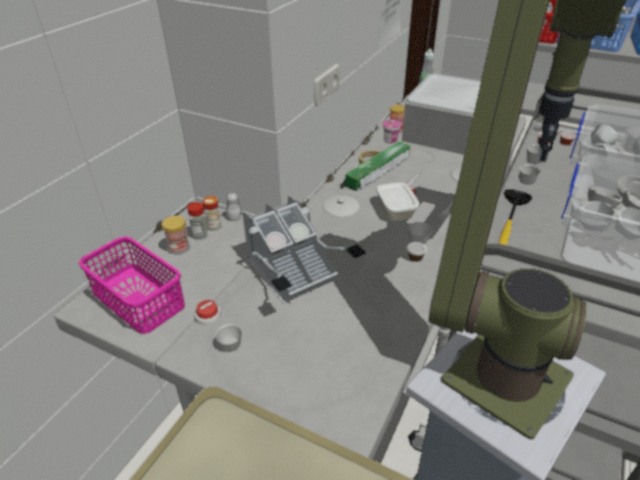

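View pics/top0.png

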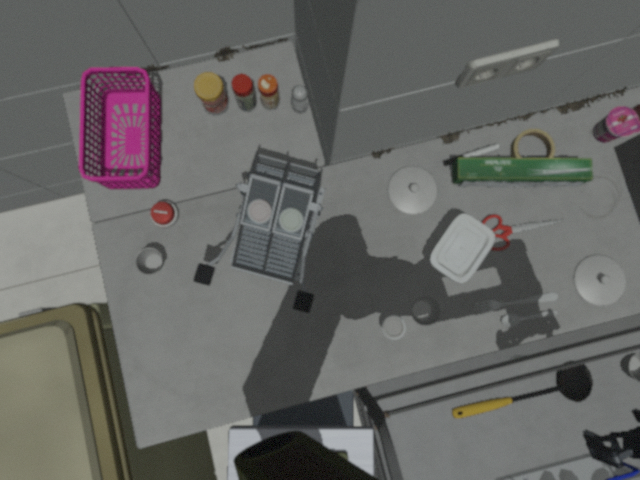

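The scene view shows the rack near (290,250) px. In the top view the pads are at (204,273) (left) and (303,301) (right), and the pots under the lids are at (259,211) and (291,220). I'll zoom in to compare the pot colours.

```bash
python3 - <<'E'
import cv2,numpy as np
a=cv2.imread("pics/top0.png")[140:320,180:340];b=cv2.imread("pics/scene0.png")[190:320,220:380]
a=cv2.resize(a,None,fx=3,fy=3,interpolation=2);b=cv2.resize(b,None,fx=2.4,fy=2.4,interpolation=2)
im=np.zeros((560,880,3),np.uint8);im[:540,:480]=a;im[:b.shape[0],490:490+b.shape[1]]=b
im=cv2.resize(im,(800,509));h=cv2.cvtColor(im,cv2.COLOR_BGR2HSV);h[...,1]=np.clip(h[...,1]*2.,0,255);cv2.imwrite("pics/z0.png",cv2.cvtColor(h,cv2.COLOR_HSV2BGR))
t=cv2.imread("pics/top0.png")
for u,v in((259,211),(291,220)):print(t[v-6:v+7,u-6:u+7].reshape(-1,3).mean(0))
s=cv2.imread("pics/scene0.png")
for u,v in((276,240),(300,232)):print(s[v-4:v+5,u-4:u+5].reshape(-1,3).mean(0))
E
```

```text
[136.84615385 138.95266272 140.9704142 ]
[138.9408284  145.37278107 138.11242604]
[183.54320988 184.16049383 188.65432099]
[183.38271605 190.54320988 185.14814815]
```

View pics/z0.png

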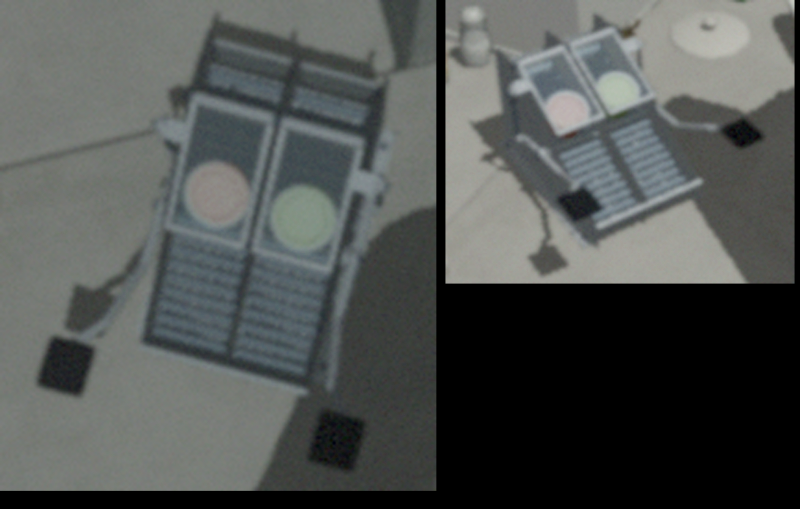

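The green pot is in the right lane: (291,220) px in the top view is greenish and the left one is pinkish. So I need the right pad, and I'll refine its position from both cameras.

```bash
cat > h.py <<'E'
import cv2,numpy as np
from cell import *
def ray(c,u,v):
    p=cv2.undistortPoints(np.array([[[u,v]]],float),c["intrinsics"],c["distortion"])[0,0]
    return np.array([p[0],-p[1],-1.])
def hit(c,P,u,v,z):
    d=P[:3,:3]@ray(c,u,v);o=P[:3,3];return o+d*(z-o[2])/d[2]
def blobs(im,box):
    x0,y0,x1,y1=box
    g=cv2.cvtColor(im,cv2.COLOR_BGR2GRAY)[y0:y1,x0:x1]
    n,l,s,c=cv2.connectedComponentsWithStats((g<28).astype(np.uint8))
    return [(s[i,4],c[i]+[x0,y0]) for i in range(1,n) if s[i,4]>40]
E
python3 - <<'E'
from h import *
for n,bx in(("top",((190,255,220,290),(285,285,320,318))),("scene",((268,270,296,295),(343,240,372,262)))):
    im=cv2.imread(f"pics/{n}0.png");c=camera_info(n);P=np.array(c["pose"])
    for b in bx:
        for a,ct in blobs(im,b):print(n,a,ct,hit(c,P,*ct,.122).round(4))
E
```

```text
top 204 [303.46078431 301.03431373] [ 0.4252 -0.0014  0.122 ]
scene 102 [355.67647059 250.89215686] [0.425  0.0007 0.122 ]
```

```bash
python3 - <<'E'
from h import *
for n,bx in(("top",((190,255,220,290),(285,285,320,318))),("scene",((268,270,296,295),(343,240,372,262)))):
    im=cv2.imread(f"pics/{n}0.png");c=camera_info(n);P=np.array(c["pose"])
    for x0,y0,x1,y1 in bx:
        g=cv2.cvtColor(im,cv2.COLOR_BGR2GRAY)[y0:y1,x0:x1];th=(int(g.min())+int(np.median(g)))/2
        k,l,s,ct=cv2.connectedComponentsWithStats((g<th).astype(np.uint8));i=1+s[1:,4].argmax()
        print(n,g.min(),th,s[i],hit(c,P,*(ct[i]+[x0,y0]),.122).round(4))
        m=cv2.minAreaRect(np.argwhere(l==i)[:,::-1].astype(np.float32));
        print([hit(c,P,*(p+[x0,y0]),.122).round(3) for p in cv2.boxPoints(m)])
E
```

```text
top 26 67.5 [  4   9  20  21 299] [0.4791 0.2018 0.122 ]
[array([0.467, 0.223, 0.122]), array([0.503, 0.212, 0.122]), array([0.492, 0.18 , 0.122]), array([0.456, 0.191, 0.122])]
top 5 33.0 [  9   7  19  20 269] [ 0.4248 -0.0008  0.122 ]
[array([0.412, 0.02 , 0.122]), array([0.447, 0.01 , 0.122]), array([ 0.438, -0.021,  0.122]), array([ 0.403, -0.011,  0.122])]
scene 25 59.5 [  3   7  20  14 174] [0.4793 0.2043 0.122 ]
[array([0.503, 0.214, 0.122]), array([0.504, 0.178, 0.122]), array([0.459, 0.193, 0.122]), array([0.458, 0.228, 0.122])]
scene 5 41.5 [  4   5  18  12 140] [0.4256 0.0005 0.122 ]
[array([0.447, 0.01 , 0.122]), array([ 0.439, -0.031,  0.122]), array([ 0.405, -0.008,  0.122]), array([0.412, 0.031, 0.122])]
```

Both cameras agree on the right pad: about (0.425, 0.000, 0.122). The rack's yaw is about -15°.

>>> {"name": "apply_moves", "arguments": {"commands": [{"dx":0.025,"dy":-0.0103,"jaw":-1},{"dx":0.05,"dy":-0.0207,"jaw":-1},{"dx":0.05,"dy":-0.0207,"jaw":-1},{"dx":0.05,"dy":-0.0207,"jaw":-1},{"dx":0.05,"dy":-0.0207,"jaw":-1},{"dx":0.05,"dy":-0.0207,"jaw":-1},{"dx":0.05,"dy":-0.0207,"jaw":-1},{"dx":0.05,"dy":-0.0207,"jaw":-1},{"dx":0.05,"dy":-0.0207,"jaw":-1},{"dx":0.05,"dy":-0.0207,"jaw":-1},{"dx":0.025,"dy":-0.0104,"jaw":-1}]}}

```text
$.commands[0]: bad value
```

>>> {"name": "apply_moves", "arguments": {"commands": [{"dx":0.0077,"dy":-0.024,"jaw":-1},{"dx":0.0154,"dy":-0.0478,"jaw":-1},{"dx":0.0154,"dy":-0.0478,"jaw":-1},{"dx":0.0154,"dy":-0.0478,"jaw":-1},{"dx":0.0154,"dy":-0.0478,"jaw":-1},{"dx":0.0154,"dy":-0.0478,"jaw":-1},{"dx":0.0154,"dy":-0.0478,"jaw":-1},{"dx":0.0154,"dy":-0.0478,"jaw":-1},{"dx":0.0154,"dy":-0.0478,"jaw":-1},{"dx":0.0154,"dy":-0.0478,"jaw":-1},{"dx":0.0077,"dy":-0.0238,"jaw":-1},{"az":0.06,"jaw":-1},{"az":0.06,"jaw":-1},{"az":0.06,"jaw":-1},{"az":0.06,"jaw":-1},{"az":0.06,"jaw":-1},{"az":0.06,"jaw":-1},{"az":0.058,"jaw":-1},{"jaw":-1},{"jaw":-1}]}}

```text
$.commands[0]: bad value
```

```bash
python3 - <<'E'
from h import *
o=get_obs();print(o["time"],o["tool_pos"],o["orientation"],o["width"],o["joints"].round(2),o["force"])
print(tips_ahead() if callable(tips_ahead) else tips_ahead)
im=capture("wrist");cv2.imwrite("pics/w1.png",im);c=camera_info("wrist");print(c)
cv2.imwrite("pics/s1.png",capture("scene"))
E
```

```text
0.8 [ 0.22114589 -0.53078451  0.25635134] [3.99593103e-05 9.80579033e-01 1.96124346e-01 8.32519893e-06] 0.999160388762706 [-1.25  0.31  1.51  0.    1.33 -0.07] [-0.57322965  0.5085136  -0.90398151]
0.025
{'intrinsics': array([[365.17400328,   0.        , 316.14364918],
       [  0.        , 365.17400328, 241.38007515],
       [  0.        ,   0.        ,   1.        ]]), 'distortion': array([0.00410463, 0.        , 0.        , 0.        , 0.        ]), 'tool_from_camera': array([[ 1.82089479e-04,  9.54197265e-01,  2.99178118e-01,
         7.65631933e-02],
       [ 9.99999952e-01, -2.48326329e-04,  1.83378499e-04,
        -1.90341995e-04],
       [ 2.49273066e-04,  2.99178070e-01, -9.54197265e-01,
        -1.17906282e-01],
       [ 0.00000000e+00,  0.00000000e+00,  0.00000000e+00,
         1.00000000e+00]])}
```

View pics/w1.png

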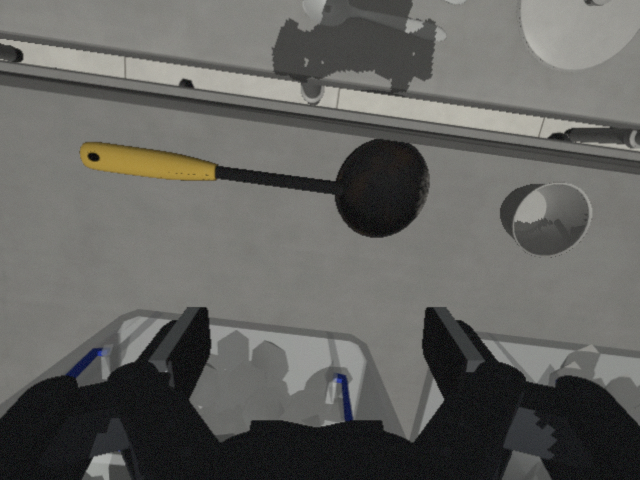

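View pics/s1.png

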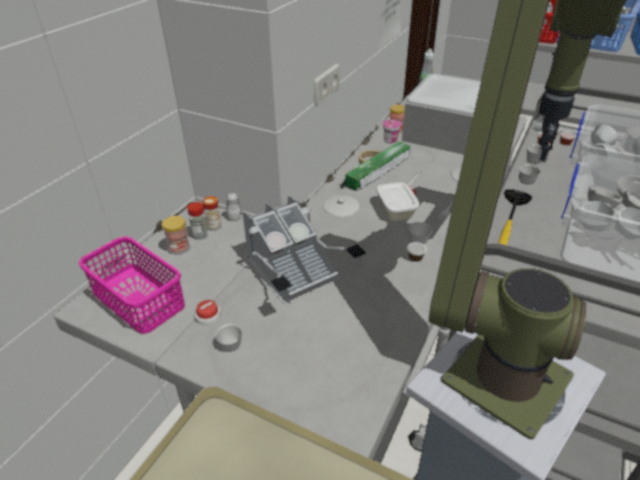

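Both calls were refused, so nothing moved. The rows probably need all the keys, so I'll retry with full rows.

>>> {"name": "apply_moves", "arguments": {"commands": [{"dx":0.025,"dy":-0.0103,"dz":0,"ax":0,"ay":0,"az":0,"jaw":-1},{"dx":0.05,"dy":-0.0207,"dz":0,"ax":0,"ay":0,"az":0,"jaw":-1},{"dx":0.05,"dy":-0.0207,"dz":0,"ax":0,"ay":0,"az":0,"jaw":-1},{"dx":0.05,"dy":-0.0207,"dz":0,"ax":0,"ay":0,"az":0,"jaw":-1},{"dx":0.05,"dy":-0.0207,"dz":0,"ax":0,"ay":0,"az":0,"jaw":-1},{"dx":0.05,"dy":-0.0207,"dz":0,"ax":0,"ay":0,"az":0,"jaw":-1},{"dx":0.05,"dy":-0.0207,"dz":0,"ax":0,"ay":0,"az":0,"jaw":-1},{"dx":0.05,"dy":-0.0207,"dz":0,"ax":0,"ay":0,"az":0,"jaw":-1},{"dx":0.05,"dy":-0.0207,"dz":0,"ax":0,"ay":0,"az":0,"jaw":-1},{"dx":0.05,"dy":-0.0207,"dz":0,"ax":0,"ay":0,"az":0,"jaw":-1},{"dx":0.025,"dy":-0.0104,"dz":0,"ax":0,"ay":0,"az":0,"jaw":-1}]}}

```text
time: 1.82
tool_pos: [0.4525, -0.2981, 0.2565]
orientation: [-0.0, 0.98, 0.197, 0.001]
force: [-0.8, 0.4, -0.6]
width: -0.001
```

>>> {"name": "apply_moves", "arguments": {"commands": [{"dx":0.0075,"dy":-0.0238,"dz":0,"ax":0,"ay":0,"az":0,"jaw":-1},{"dx":0.0149,"dy":-0.0476,"dz":0,"ax":0,"ay":0,"az":0,"jaw":-1},{"dx":0.0149,"dy":-0.0476,"dz":0,"ax":0,"ay":0,"az":0,"jaw":-1},{"dx":0.0149,"dy":-0.0476,"dz":0,"ax":0,"ay":0,"az":0,"jaw":-1},{"dx":0.0149,"dy":-0.0476,"dz":0,"ax":0,"ay":0,"az":0,"jaw":-1},{"dx":0.0149,"dy":-0.0476,"dz":0,"ax":0,"ay":0,"az":0,"jaw":-1},{"dx":0.0149,"dy":-0.0476,"dz":0,"ax":0,"ay":0,"az":0,"jaw":-1},{"dx":0.0149,"dy":-0.0476,"dz":0,"ax":0,"ay":0,"az":0,"jaw":-1},{"dx":0.0149,"dy":-0.0476,"dz":0,"ax":0,"ay":0,"az":0,"jaw":-1},{"dx":0.0149,"dy":-0.0476,"dz":0,"ax":0,"ay":0,"az":0,"jaw":-1},{"dx":0.0075,"dy":-0.0238,"dz":0,"ax":0,"ay":0,"az":0,"jaw":-1},{"dx":0,"dy":0,"dz":0,"ax":0,"ay":0,"az":0.06,"jaw":-1},{"dx":0,"dy":0,"dz":0,"ax":0,"ay":0,"az":0.06,"jaw":-1},{"dx":0,"dy":0,"dz":0,"ax":0,"ay":0,"az":0.06,"jaw":-1},{"dx":0,"dy":0,"dz":0,"ax":0,"ay":0,"az":0.06,"jaw":-1},{"dx":0,"dy":0,"dz":0,"ax":0,"ay":0,"az":0.06,"jaw":-1},{"dx":0,"dy":0,"dz":0,"ax":0,"ay":0,"az":0.06,"jaw":-1},{"dx":0,"dy":0,"dz":0,"ax":0,"ay":0,"az":0.058,"jaw":-1},{"dx":0,"dy":0,"dz":0,"ax":0,"ay":0,"az":0,"jaw":-1}]}}

```text
time: 3.4
tool_pos: [0.422, -0.0031, 0.2563]
orientation: [0.0, 0.991, -0.132, -0.0]
force: [0.5, -0.2, 0.6]
width: -0.001
```

```bash
python3 - <<'E'
from h import *
from scipy.spatial.transform import Rotation as Ro
o=get_obs();print(o["time"],o["tool_pos"],o["orientation"].round(4),o["width"],o["joints"].round(2),o["force"])
print(tips_ahead() if callable(tips_ahead) else tips_ahead)
im=capture("wrist");cv2.imwrite("pics/w2.png",im);c=camera_info("wrist")
q=o["orientation"];T=np.eye(4);T[:3,:3]=Ro.from_quat([q[1],q[2],q[3],q[0]]).as_matrix();T[:3,3]=o["tool_pos"]
P=T@c["tool_from_camera"];print(T.round(3))
# expected pad centre pixel
p=np.linalg.inv(P)@[.425,0,.122,1];k=c["intrinsics"];print(k[0,0]*p[0]/-p[2]+k[0,2],k[1,1]*-p[1]/-p[2]+k[1,2])
cv2.imwrite("pics/s2.png",capture("scene"))
E
```

```text
3.4 [ 0.4219507  -0.0030856   0.25629088] [ 2.000e-04  9.913e-01 -1.319e-01 -2.000e-04] -0.0014264719358479834 [-0.11  0.09  1.8  -0.    1.25  1.73] [ 0.47649735 -0.18391709  0.64623945]
0.025
[[ 0.965 -0.262 -0.     0.422]
 [-0.262 -0.965 -0.    -0.003]
 [-0.     0.    -1.     0.256]
 [ 0.     0.     0.     1.   ]]
311.17039754699334 234.91938102731334
```

View pics/w2.png

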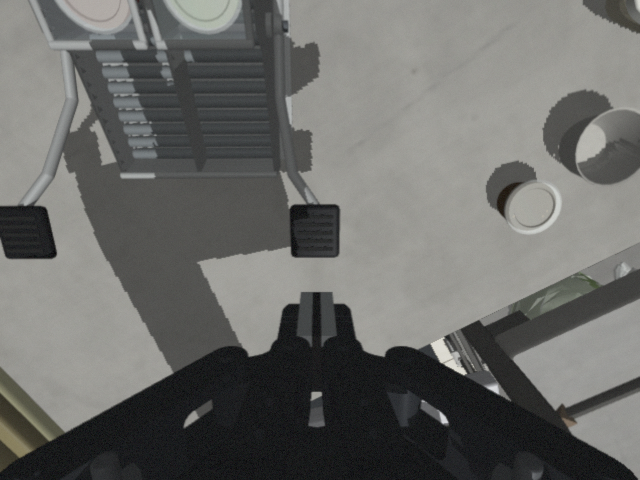

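View pics/s2.png

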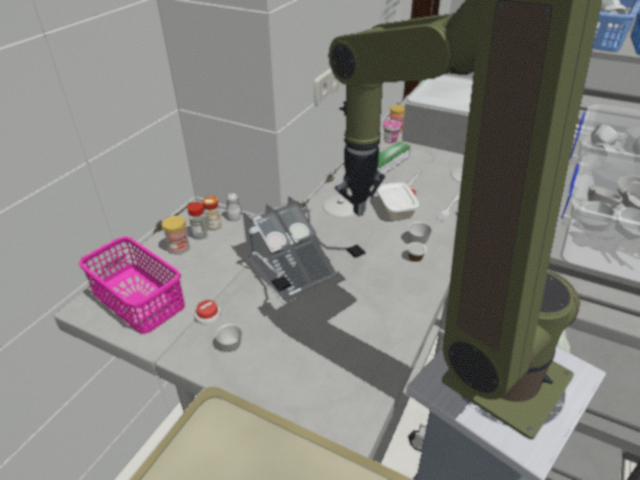

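The wrist view puts the right pad at about (315,229) px and the fingertips at about (318,292) px. The green pot is at the top, at (203,5), in the lane on the pad's side. I'll come down to just above the pad.

>>> {"name": "apply_moves", "arguments": {"commands": [{"dx":0.003,"dy":-0.001,"dz":0.02,"ax":0,"ay":0,"az":0,"jaw":-1},{"dx":0.003,"dy":-0.001,"dz":0.04,"ax":0,"ay":0,"az":0,"jaw":-1},{"dx":0.003,"dy":-0.002,"dz":0.04,"ax":0,"ay":0,"az":0,"jaw":-1},{"dx":0,"dy":0,"dz":0.04,"ax":0,"ay":0,"az":0,"jaw":-1},{"dx":0,"dy":0,"dz":0.02,"ax":0,"ay":0,"az":0,"jaw":-1},{"dx":0,"dy":0,"dz":0.008,"ax":0,"ay":0,"az":0,"jaw":-1},{"dx":0,"dy":0,"dz":0,"ax":0,"ay":0,"az":0,"jaw":-1}]}}

```text
time: 4.08
tool_pos: [0.4278, -0.0018, 0.1545]
orientation: [0.0, 0.992, -0.13, -0.001]
force: [0.1, 0.1, -0.9]
width: 0.001
```

```bash
python3 - <<'E'
from h import *
o=get_obs();print(o["time"],o["tool_pos"],o["force"])
cv2.imwrite("pics/w3.png",capture("wrist"))
E
```

```text
4.0833 [ 0.42778791 -0.00184524  0.15452253] [ 0.11600916  0.11963707 -0.88940553]
```

View pics/w3.png

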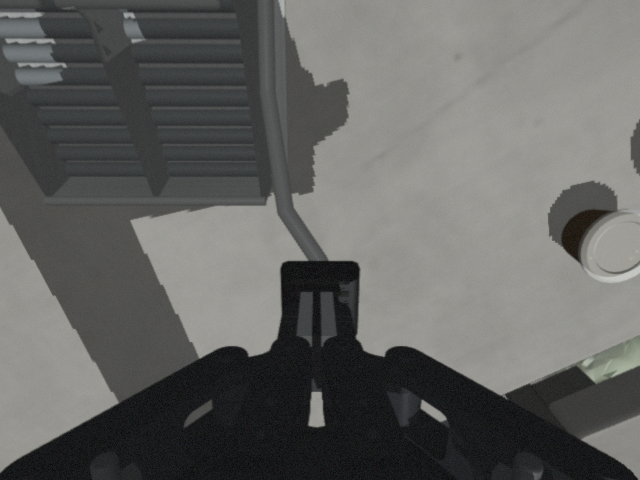

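The fingertips at (317,290)–(317,345) px sit over the pad, which spans columns 280–358. I'll press now.

>>> {"name": "apply_moves", "arguments": {"commands": [{"dx":0,"dy":0,"dz":0.005,"ax":0,"ay":0,"az":0,"jaw":-1},{"dx":0,"dy":0,"dz":0.005,"ax":0,"ay":0,"az":0,"jaw":-1},{"dx":0,"dy":0,"dz":0.005,"ax":0,"ay":0,"az":0,"jaw":-1},{"dx":-0.001,"dy":0,"dz":0.005,"ax":0,"ay":0,"az":0,"jaw":-1},{"dx":-0.001,"dy":0,"dz":0.007,"ax":0,"ay":0,"az":0,"jaw":-1},{"dx":-0.001,"dy":0,"dz":0.007,"ax":0,"ay":0,"az":0,"jaw":-1},{"dx":-0.001,"dy":0,"dz":0.007,"ax":0,"ay":0,"az":0,"jaw":-1},{"dx":0,"dy":0,"dz":0,"ax":0,"ay":0,"az":0,"jaw":-1}]}}

```text
time: 4.8
tool_pos: [0.4254, -0.001, 0.13]
orientation: [-0.0, 0.991, -0.13, -0.001]
force: [-2.0, 0.6, 2.0]
width: -0.001
```

```bash
python3 - <<'E'
from h import *
o=get_obs();print(o["time"],o["tool_pos"],o["force"])
a=capture("wrist");b=capture("scene")[190:310,220:380]
im=np.zeros((300,800,3),np.uint8);im[:300,:400]=cv2.resize(a,(400,300));im[:300,400:]=cv2.resize(b,(400,300))
cv2.imwrite("pics/w4.png",im)
E
```

```text
4.8 [ 0.42540668 -0.00095441  0.12995396] [-1.99760467  0.60095771  2.00808197]
```

View pics/w4.png

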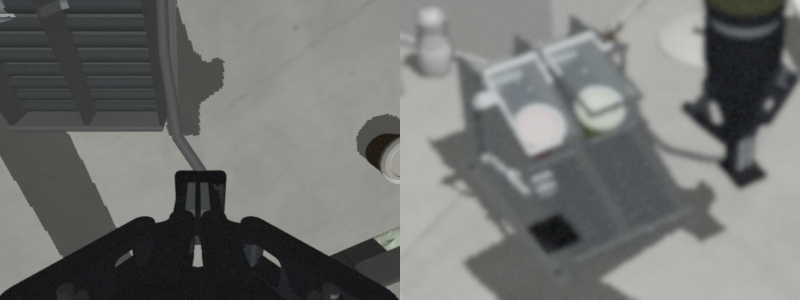

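Pressing works: the right lid is lifting and the force is 2 N. I'll keep pressing.

>>> {"name": "apply_moves", "arguments": {"commands": [{"dx":-0.001,"dy":0,"dz":0.006,"ax":0,"ay":0,"az":0,"jaw":-1},{"dx":-0.001,"dy":0,"dz":0.006,"ax":0,"ay":0,"az":0,"jaw":-1},{"dx":-0.001,"dy":0,"dz":0.006,"ax":0,"ay":0,"az":0,"jaw":-1},{"dx":-0.001,"dy":0,"dz":0.006,"ax":0,"ay":0,"az":0,"jaw":-1},{"dx":-0.001,"dy":0,"dz":0.006,"ax":0,"ay":0,"az":0,"jaw":-1},{"dx":0,"dy":0,"dz":0.006,"ax":0,"ay":0,"az":0,"jaw":-1},{"dx":0,"dy":0,"dz":0.006,"ax":0,"ay":0,"az":0,"jaw":-1},{"dx":0,"dy":0,"dz":0.006,"ax":0,"ay":0,"az":0,"jaw":-1},{"dx":0,"dy":0,"dz":0.006,"ax":0,"ay":0,"az":0,"jaw":-1},{"dx":0,"dy":0,"dz":0.006,"ax":0,"ay":0,"az":0,"jaw":-1},{"dx":0,"dy":0,"dz":0.005,"ax":0,"ay":0,"az":0,"jaw":-1},{"dx":0,"dy":0,"dz":0.003,"ax":0,"ay":0,"az":0,"jaw":-1},{"dx":0,"dy":0,"dz":0,"ax":0,"ay":0,"az":0,"jaw":-1}]}}

```text
time: 5.98
tool_pos: [0.4235, -0.0004, 0.0896]
orientation: [0.0, 0.991, -0.131, -0.0]
force: [-3.8, 0.5, 2.5]
width: -0.002
```

```bash
cat > v.py <<'E'
from h import *
import sys
o=get_obs();print(o["time"],o["tool_pos"],o["force"])
a=capture("wrist");b=capture("scene")[180:320,210:390]
im=np.zeros((311,800,3),np.uint8);im[:300,:400]=cv2.resize(a,(400,300));im[:311,400:]=cv2.resize(b,(400,311),interpolation=2)
cv2.imwrite(f"pics/{sys.argv[1]}.png",im)
E
python3 v.py w5
```

```text
5.9833 [ 4.23545129e-01 -4.14508154e-04  8.96434445e-02] [-3.77755389  0.54220619  2.51339832]
```

View pics/w5.png

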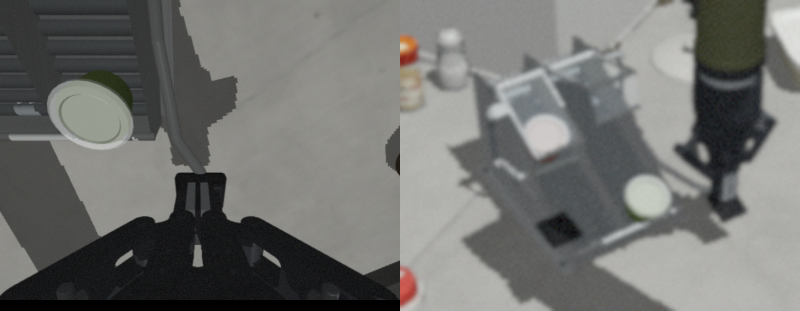

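The green pot has slid to the front stop, at (90,112) in the left half of the picture. The red pot hasn't moved. I'll hold the lever down and check that the pot is lying still.

>>> {"name": "apply_moves", "arguments": {"commands": [{"dx":0,"dy":0,"dz":0,"ax":0,"ay":0,"az":0,"jaw":-1},{"dx":0,"dy":0,"dz":0,"ax":0,"ay":0,"az":0,"jaw":-1},{"dx":0,"dy":0,"dz":0,"ax":0,"ay":0,"az":0,"jaw":-1},{"dx":0,"dy":0,"dz":0,"ax":0,"ay":0,"az":0,"jaw":-1},{"dx":0,"dy":0,"dz":0,"ax":0,"ay":0,"az":0,"jaw":-1},{"dx":0,"dy":0,"dz":0,"ax":0,"ay":0,"az":0,"jaw":-1},{"dx":0,"dy":0,"dz":0,"ax":0,"ay":0,"az":0,"jaw":-1},{"dx":0,"dy":0,"dz":0,"ax":0,"ay":0,"az":0,"jaw":-1},{"dx":0,"dy":0,"dz":0,"ax":0,"ay":0,"az":0,"jaw":-1},{"dx":0,"dy":0,"dz":0,"ax":0,"ay":0,"az":0,"jaw":-1},{"dx":0,"dy":0,"dz":0,"ax":0,"ay":0,"az":0,"jaw":-1},{"dx":0,"dy":0,"dz":0,"ax":0,"ay":0,"az":0,"jaw":-1}]}}

```text
time: 7.08
tool_pos: [0.4239, -0.0004, 0.0902]
orientation: [-0.0, 0.991, -0.131, 0.0]
force: [-2.2, 0.5, 1.6]
width: -0.003
```

```bash
python3 v.py w6; python3 - <<'E'
import cv2
a=cv2.imread("pics/w5.png",0);b=cv2.imread("pics/w6.png",0)
d=cv2.absdiff(cv2.GaussianBlur(a,(5,5),0),cv2.GaussianBlur(b,(5,5),0));print(d[60:160,40:140].max(),d[:,400:].max())
E
```

```text
7.0833 [ 0.42386376 -0.00042594  0.0901547 ] [-2.17407298  0.52130717  1.59137946]
30 18
```

View pics/w6.png

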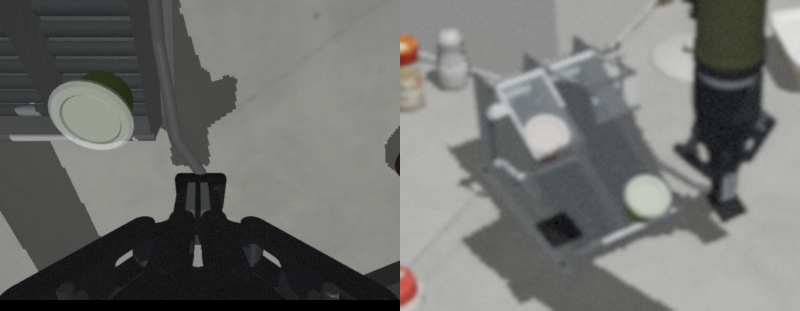

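The pot is lying still: there is no visible change after 1.1 s. Now I'll let the lever up slowly.

>>> {"name": "apply_moves", "arguments": {"commands": [{"dx":0,"dy":0,"dz":-0.0017,"ax":0,"ay":0,"az":0,"jaw":-1},{"dx":0,"dy":0,"dz":-0.0017,"ax":0,"ay":0,"az":0,"jaw":-1},{"dx":0,"dy":0,"dz":-0.0017,"ax":0,"ay":0,"az":0,"jaw":-1},{"dx":0,"dy":0,"dz":-0.0017,"ax":0,"ay":0,"az":0,"jaw":-1},{"dx":0,"dy":0,"dz":-0.0017,"ax":0,"ay":0,"az":0,"jaw":-1},{"dx":0,"dy":0,"dz":-0.0017,"ax":0,"ay":0,"az":0,"jaw":-1},{"dx":0,"dy":0,"dz":-0.0017,"ax":0,"ay":0,"az":0,"jaw":-1},{"dx":0,"dy":0,"dz":-0.0017,"ax":0,"ay":0,"az":0,"jaw":-1},{"dx":0,"dy":0,"dz":-0.0017,"ax":0,"ay":0,"az":0,"jaw":-1},{"dx":0,"dy":0,"dz":-0.0017,"ax":0,"ay":0,"az":0,"jaw":-1},{"dx":0,"dy":0,"dz":-0.0017,"ax":0,"ay":0,"az":0,"jaw":-1},{"dx":0,"dy":0,"dz":-0.0017,"ax":0,"ay":0,"az":0,"jaw":-1},{"dx":0.0002,"dy":0,"dz":-0.0017,"ax":0,"ay":0,"az":0,"jaw":-1},{"dx":0.0002,"dy":0,"dz":-0.0017,"ax":0,"ay":0,"az":0,"jaw":-1},{"dx":0.0002,"dy":0,"dz":-0.0017,"ax":0,"ay":0,"az":0,"jaw":-1},{"dx":0.0002,"dy":0,"dz":-0.0017,"ax":0,"ay":0,"az":0,"jaw":-1},{"dx":0.0002,"dy":0,"dz":-0.0017,"ax":0,"ay":0,"az":0,"jaw":-1},{"dx":0.0002,"dy":0,"dz":-0.0017,"ax":0,"ay":0,"az":0,"jaw":-1},{"dx":0.0002,"dy":0,"dz":-0.0017,"ax":0,"ay":0,"az":0,"jaw":-1},{"dx":0.0002,"dy":0,"dz":-0.0017,"ax":0,"ay":0,"az":0,"jaw":-1}]}}

```text
time: 8.85
tool_pos: [0.4246, -0.0006, 0.1106]
orientation: [-0.0, 0.991, -0.131, 0.0]
force: [-1.0, -0.4, 1.3]
width: -0.005
```

```bash
python3 v.py w7
```

```text
8.85 [ 0.42461965 -0.00062607  0.11061829] [-0.95349871 -0.35012025  1.30099554]
```

View pics/w7.png

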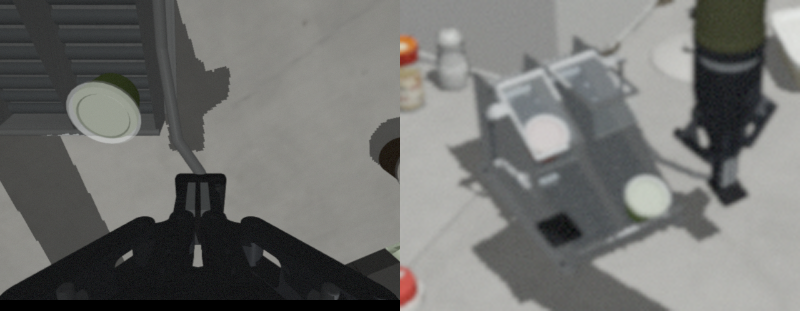

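The lid is coming down, the fingers are still in contact (1.3 N) and the pot hasn't moved. I'll continue.

>>> {"name": "apply_moves", "arguments": {"commands": [{"dx":0.0002,"dy":0,"dz":-0.0017,"ax":0,"ay":0,"az":0,"jaw":-1},{"dx":0.0002,"dy":0,"dz":-0.0017,"ax":0,"ay":0,"az":0,"jaw":-1},{"dx":0.0002,"dy":0,"dz":-0.0017,"ax":0,"ay":0,"az":0,"jaw":-1},{"dx":0.0002,"dy":0,"dz":-0.0017,"ax":0,"ay":0,"az":0,"jaw":-1},{"dx":0.0002,"dy":0,"dz":-0.0017,"ax":0,"ay":0,"az":0,"jaw":-1},{"dx":0.0002,"dy":0,"dz":-0.0017,"ax":0,"ay":0,"az":0,"jaw":-1},{"dx":0.0002,"dy":0,"dz":-0.0017,"ax":0,"ay":0,"az":0,"jaw":-1},{"dx":0.0002,"dy":0,"dz":-0.0017,"ax":0,"ay":0,"az":0,"jaw":-1},{"dx":0.0002,"dy":0,"dz":-0.0017,"ax":0,"ay":0,"az":0,"jaw":-1},{"dx":0.0002,"dy":0,"dz":-0.0017,"ax":0,"ay":0,"az":0,"jaw":-1},{"dx":0.0002,"dy":0,"dz":-0.0017,"ax":0,"ay":0,"az":0,"jaw":-1},{"dx":0.0002,"dy":0,"dz":-0.0017,"ax":0,"ay":0,"az":0,"jaw":-1},{"dx":0.0002,"dy":0,"dz":-0.0017,"ax":0,"ay":0,"az":0,"jaw":-1},{"dx":0.0002,"dy":0,"dz":-0.0017,"ax":0,"ay":0,"az":0,"jaw":-1},{"dx":0.0002,"dy":0,"dz":-0.0017,"ax":0,"ay":0,"az":0,"jaw":-1},{"dx":0.0002,"dy":0,"dz":-0.0017,"ax":0,"ay":0,"az":0,"jaw":-1},{"dx":0.0002,"dy":0,"dz":-0.0017,"ax":0,"ay":0,"az":0,"jaw":-1},{"dx":0.0002,"dy":0,"dz":-0.0017,"ax":0,"ay":0,"az":0,"jaw":-1},{"dx":0.0002,"dy":0,"dz":-0.0017,"ax":0,"ay":0,"az":0,"jaw":-1},{"dx":0.0002,"dy":0,"dz":-0.0017,"ax":0,"ay":0,"az":0,"jaw":-1}]}}

```text
time: 10.62
tool_pos: [0.4269, -0.0012, 0.131]
orientation: [-0.0, 0.991, -0.131, 0.0]
force: [0.6, -0.2, 1.5]
width: -0.002
```

>>> {"name": "apply_moves", "arguments": {"commands": [{"dx":0.0002,"dy":0,"dz":-0.0012,"ax":0,"ay":0,"az":0,"jaw":-1},{"dx":0.0002,"dy":0,"dz":-0.0012,"ax":0,"ay":0,"az":0,"jaw":-1},{"dx":0.0002,"dy":0,"dz":-0.0012,"ax":0,"ay":0,"az":0,"jaw":-1},{"dx":0.0002,"dy":0,"dz":-0.0012,"ax":0,"ay":0,"az":0,"jaw":-1},{"dx":0.0002,"dy":0,"dz":-0.0012,"ax":0,"ay":0,"az":0,"jaw":-1},{"dx":0.0002,"dy":0,"dz":-0.0012,"ax":0,"ay":0,"az":0,"jaw":-1},{"dx":0.0002,"dy":0,"dz":-0.0012,"ax":0,"ay":0,"az":0,"jaw":-1},{"dx":0.0002,"dy":0,"dz":-0.0012,"ax":0,"ay":0,"az":0,"jaw":-1},{"dx":0.0002,"dy":0,"dz":-0.0012,"ax":0,"ay":0,"az":0,"jaw":-1},{"dx":0.0002,"dy":0,"dz":-0.0012,"ax":0,"ay":0,"az":0,"jaw":-1},{"dx":0,"dy":0,"dz":-0.0012,"ax":0,"ay":0,"az":0,"jaw":-1},{"dx":0,"dy":0,"dz":-0.0012,"ax":0,"ay":0,"az":0,"jaw":-1},{"dx":0,"dy":0,"dz":-0.0012,"ax":0,"ay":0,"az":0,"jaw":-1},{"dx":0,"dy":0,"dz":-0.0012,"ax":0,"ay":0,"az":0,"jaw":-1},{"dx":0,"dy":0,"dz":-0.0012,"ax":0,"ay":0,"az":0,"jaw":-1},{"dx":0,"dy":0,"dz":-0.0012,"ax":0,"ay":0,"az":0,"jaw":-1},{"dx":0,"dy":0,"dz":-0.0012,"ax":0,"ay":0,"az":0,"jaw":-1},{"dx":0,"dy":0,"dz":-0.0012,"ax":0,"ay":0,"az":0,"jaw":-1},{"dx":0,"dy":0,"dz":-0.0012,"ax":0,"ay":0,"az":0,"jaw":-1},{"dx":0,"dy":0,"dz":-0.0012,"ax":0,"ay":0,"az":0,"jaw":-1}]}}

```text
time: 12.28
tool_pos: [0.428, -0.0016, 0.1454]
orientation: [0.0, 0.991, -0.131, -0.0]
force: [1.3, -0.2, 1.3]
width: -0.004
```

```bash
python3 v.py w8
```

```text
12.2833 [ 0.42803618 -0.00157041  0.14536529] [ 1.27079809 -0.15519777  1.26120932]
```

View pics/w8.png

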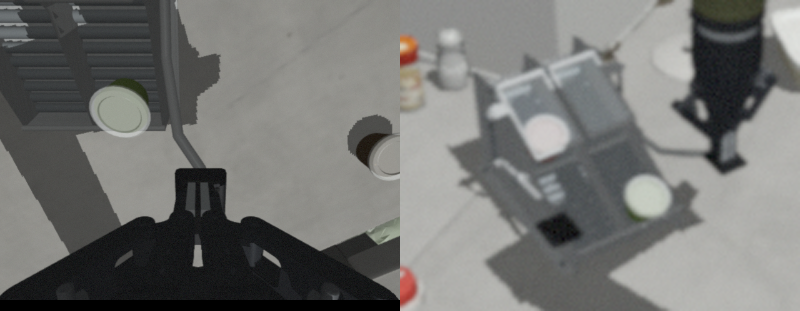

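The lid is almost shut and the fingers are still in contact. I'll ease up the last few millimetres.

>>> {"name": "apply_moves", "arguments": {"commands": [{"dx":0,"dy":0,"dz":-0.0008,"ax":0,"ay":0,"az":0,"jaw":-1},{"dx":0,"dy":0,"dz":-0.0008,"ax":0,"ay":0,"az":0,"jaw":-1},{"dx":0,"dy":0,"dz":-0.0008,"ax":0,"ay":0,"az":0,"jaw":-1},{"dx":0,"dy":0,"dz":-0.0008,"ax":0,"ay":0,"az":0,"jaw":-1},{"dx":0,"dy":0,"dz":-0.0008,"ax":0,"ay":0,"az":0,"jaw":-1},{"dx":0,"dy":0,"dz":-0.0008,"ax":0,"ay":0,"az":0,"jaw":-1},{"dx":0,"dy":0,"dz":-0.0008,"ax":0,"ay":0,"az":0,"jaw":-1},{"dx":0,"dy":0,"dz":-0.0008,"ax":0,"ay":0,"az":0,"jaw":-1},{"dx":0,"dy":0,"dz":-0.0008,"ax":0,"ay":0,"az":0,"jaw":-1},{"dx":0,"dy":0,"dz":-0.0008,"ax":0,"ay":0,"az":0,"jaw":-1},{"dx":0,"dy":0,"dz":-0.0008,"ax":0,"ay":0,"az":0,"jaw":-1},{"dx":0,"dy":0,"dz":-0.0008,"ax":0,"ay":0,"az":0,"jaw":-1},{"dx":0,"dy":0,"dz":-0.0008,"ax":0,"ay":0,"az":0,"jaw":-1},{"dx":0,"dy":0,"dz":-0.0008,"ax":0,"ay":0,"az":0,"jaw":-1},{"dx":0,"dy":0,"dz":-0.0008,"ax":0,"ay":0,"az":0,"jaw":-1},{"dx":0,"dy":0,"dz":-0.0008,"ax":0,"ay":0,"az":0,"jaw":-1}]}}

```text
time: 13.72
tool_pos: [0.428, -0.0016, 0.153]
orientation: [0.0, 0.991, -0.13, -0.0]
force: [0.6, 0.3, -0.6]
width: -0.0
```

```bash
python3 v.py w9
```

```text
13.7167 [ 0.42801685 -0.00156906  0.15303633] [ 0.55379095  0.29919369 -0.60676492]
```

View pics/w9.png

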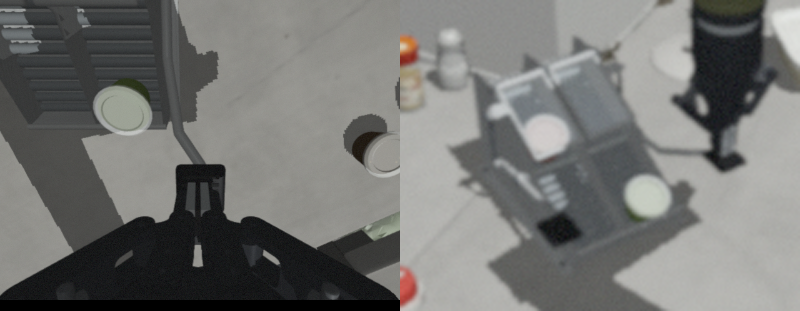

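The fingers are now clear of the pad: the force is back to its resting level and the lid is shut. I'll raise the hand and check.

>>> {"name": "apply_moves", "arguments": {"commands": [{"dx":0,"dy":0,"dz":-0.005,"ax":0,"ay":0,"az":0,"jaw":-1},{"dx":0,"dy":0,"dz":-0.01,"ax":0,"ay":0,"az":0,"jaw":-1},{"dx":0,"dy":0,"dz":-0.03,"ax":0,"ay":0,"az":0,"jaw":-1},{"dx":0,"dy":0,"dz":-0.04,"ax":0,"ay":0,"az":0,"jaw":-1},{"dx":0,"dy":0,"dz":-0.04,"ax":0,"ay":0,"az":0,"jaw":-1},{"dx":0,"dy":0,"dz":-0.04,"ax":0,"ay":0,"az":0,"jaw":-1},{"dx":0,"dy":0,"dz":-0.02,"ax":0,"ay":0,"az":0,"jaw":-1},{"dx":0,"dy":0,"dz":0,"ax":0,"ay":0,"az":0,"jaw":-1},{"dx":0,"dy":0,"dz":0,"ax":0,"ay":0,"az":0,"jaw":-1},{"dx":0,"dy":0,"dz":0,"ax":0,"ay":0,"az":0,"jaw":-1}]}}

```text
time: 14.65
tool_pos: [0.4273, -0.0015, 0.2633]
orientation: [0.0, 0.991, -0.131, -0.001]
force: [0.1, 0.2, -1.1]
width: 0.004
```

```bash
python3 v.py w10; python3 - <<'E'
from h import *
a=cv2.imread("pics/s1.png")[180:320,210:390];b=capture("scene")[180:320,210:390]
cv2.imwrite("pics/cmp.png",np.hstack([cv2.resize(x,(400,311),interpolation=2) for x in(a,b)]))
E
```

```text
14.65 [ 0.42730615 -0.00149001  0.26330825] [ 0.0941163   0.15884821 -1.06363695]
```

View pics/w10.png

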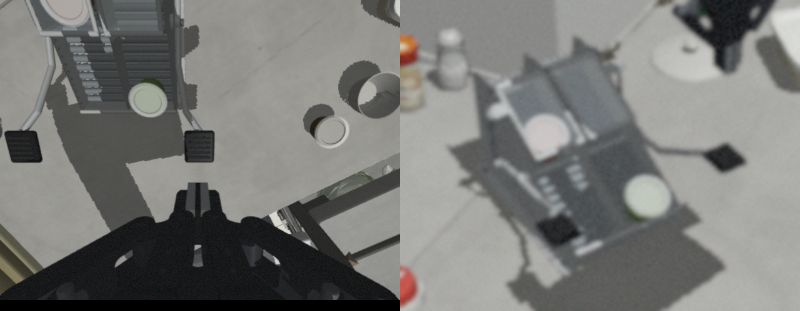

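View pics/cmp.png

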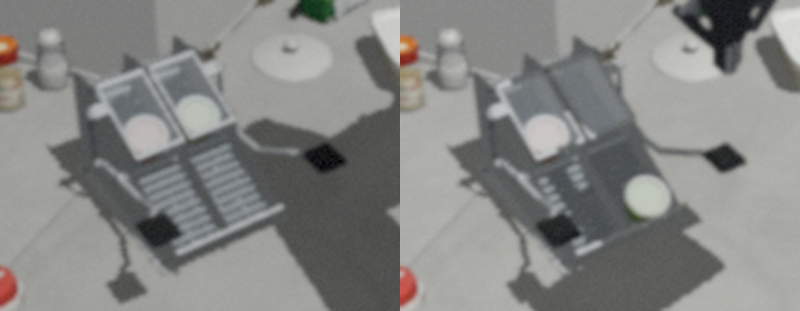

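In the before/after comparison the right pad is back at its starting place, (725,157) against (325,157) in the left half. The right lid is shut, the green pot is at the front stop at (648,198), and the red pot hasn't moved. I'm handing the job in.

```bash
python3 -c "
from cell import *
print(job_done())"
```

```text
the job is handed in; nothing more can be done
None
```

The green pot is out of the rack: it waited in the right lane and now lies still against the front stop. I handed the job in at about 14.7 s.

- **Press and hold:** I pressed the right pad down with shut fingertips at about 2–4.5 N and held the lever down for about a second after the pot reached the stop. Pictures taken a second apart showed the pot at rest.
- **Easing shut:** I let the lever up over about 6.5 s, at 12 mm/s and slower towards the end. The fingers were still on the pad in each reading until the last few millimetres. Then I raised the hand clear.
- **Last pictures:** The right lid looks shut and the right pad is back at its starting height. The red pot is still behind its shut lid, nothing around the rack in view had moved, and the gripper touches nothing.

**Checks that disagreed or failed:**
- The network's point for the right pad was about 20 mm off my own measurement of the pad in two camera pictures, probably because it took in the lever bar. I used my own measurement.
- The first two move calls were refused because some values were left out of the rows. Nothing moved.

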